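Fit the battery pack to the display lamp

TASK

Put the battery pack on the display lamp: set it on the lower part of the lamp's sloping face and slide it up between the rails until it is fully home and the detent holds it. Then swing the turnbutton square across behind it and let go, leaving the figures and other things on the table standing where they are.

Things in the scene. Friction and masses are not known exactly. Their poses are not given: they have to be found in the camera images.
- battery: Battery pack, 0.35 kg; origin: centre of its underside, x along its length, z up. Black body 84 x 48 mm (x, y), top 55 mm above the underside, on a grey foot plate 90 x 68 x 8 mm (10 mm side flanges). Groove 26 mm wide, 5 mm deep across the middle of the underside; ends chamfered below. Either end may go first. Grip across the body, fingertips 15 mm or more above the underside.
- lamp: Display lamp, a fixed wooden wedge with a light head; origin: centre of the underside, x towards the head. Spans x -97 to +137, y -98 to +58 mm. Its face slopes 30 degrees, rising to +x from 20 mm above the table to 125 mm; the head beyond is 165 mm high. shoe_home lies at (35, 0, 96) mm.
- shoe_home (a point): Point on the lamp's sloping face under the centre of the battery's underside when it is home. x: up the slope along the rails, y: across, z: square out of the face (30 degrees from vertical). Flat face z = 0 from x -152 to +58, y -98 to +58 mm. End stop at x = 46 mm, 30 mm high, so at home 1 mm from the battery's end.
- rail_mouth (a point): Lower end of the two aluminium rails, middle of the lane, on the face: x = -20 mm in shoe_home's axes. Rails run up 66 mm from here: inner walls at y = +-35.5 mm, outer +-43.5, lips over the flanges 10 to 14 mm above the face, 54 mm apart. Flared guides reach 24 mm below. Set the foot on the bare face with its centre 72 mm below this point, then slide it up 92 mm.
- detent (a joint): Sprung steel hump in the face at shoe_home, 24 mm wide, 25 mm long, standing 4.5 mm out. 0 = fully up, positive = pressed in (m, to 0.006). The battery's end presses it in (sliding over takes about 8 to 14 N); at home it springs up into the battery's groove.
- turnbutton_pivot (a point): Pivot of the turnbutton at the level of the face, at x = -65, y = -74 mm in shoe_home's frame, same axes.
- turnbutton (a joint): Steel bar 24 mm wide, tip 90 mm from its pivot, 2 to 14 mm above the face, turning in the plane of the face. 0 = points straight down the slope beside the lane (open); positive swings its tip inward; 1.57 rad = square across the lane behind the battery (shut; stop at 1.6). At angle q the post is at pivot + 75 mm x (-cos q, sin q) in shoe_home's x, y. Stays where left; 1 N moves it.
- turnbutton_post (a point): Centre of the top of the turnbutton's round post: 14 mm diameter, 14 to 47 mm above the face and square to it, 75 mm from the pivot. Pinch or push it to turn the button.
- figure_a: Bystander: turned wooden figure in a grey coat, 95 mm tall, foot 48 mm across. Origin: centre of its underside.
- figure_b: Bystander: turned wooden figure in a blue coat, 85 mm tall, foot 46 mm across. Origin: centre of its underside.
- figure_c: Bystander: turned wooden figure, brown with a grey hat, 100 mm tall, foot 50 mm across. Origin: centre of its underside.
- egg_cup: Bystander: white egg cup with a brown egg fixed in it, 80 mm tall, 48 mm across. Origin: centre of its underside.
- mug: Bystander: white mug, 100 mm tall, 80 mm across, handle on its +y side. Origin: centre of its underside.
- basket: Bystander: open white plastic slatted basket, 140 x 220 x 60 mm (x, y, z). Origin: centre of its underside.
- gift_box: Bystander: plain cardboard box, 90 x 70 x 45 mm (x, y, z). Origin: centre of its underside.
Mind the look-alikes: they are no part of the job. Leave any green look-alike of the battery alone.

How it is judged:
On the way, in this order (a step that is already met when the one before it is completed fails the run):
1. the battery sits home in the shoe while the turnbutton is still open (turned less than 0.7 rad) (x of battery in the frame of shoe_home between -0.004 and 0.004 m and y of battery in the frame of shoe_home between -0.004 and 0.004 m and z of battery in the frame of shoe_home between -0.003 and 0.004 m and angle between the z axis of battery and the z axis of shoe_home, either way round below 0.08 rad and value of joint detent below 0.002 m and value of joint turnbutton below 0.7 rad), for 0.2 s.
2. the turnbutton is swung across behind the battery (past 1.4 rad) (value of joint turnbutton above 1.4 rad), for 0.2 s.
At the end, for the whole second after the job is handed in: The battery lies home in the shoe: underside centre within 4 mm of shoe_home along and across the rails, -3 to +4 mm off the face, foot within 0.08 rad of the face, detent up (pressed in less than 2 mm), battery at rest, with the turnbutton past 1.4 rad behind it (x of battery in the frame of shoe_home between -0.004 and 0.004 m and y of battery in the frame of shoe_home between -0.004 and 0.004 m and z of battery in the frame of shoe_home between -0.003 and 0.004 m and angle between the z axis of battery and the z axis of shoe_home, either way round below 0.08 rad and value of joint detent below 0.002 m and value of joint turnbutton above 1.4 rad and linear speed of battery below 0.02 m/s); the robot touches nothing.
It fails at once if a bystander is knocked over (tipped more than 0.6 rad) or pushed more than 40 mm from where it stood (distance of any of figure_a, figure_b, figure_c, egg_cup, mug, basket, gift_box from where it was at the start of the episode above 0.04 m or angle between any of figure_a, figure_b, figure_c, egg_cup, mug, basket, gift_box's own z axis and vertical above 0.6 rad).
It also fails if it takes over 58 s, if anything falls off the work surface, if the arm or the gripper's body presses on something with over 40 N, if the wrist force passes 120 N, or if a joint passes its speed limit or range.

ROBOT

A 6-joint arm with a two-finger parallel gripper is mounted at the origin on the work surface. World frame = base frame: x ahead of the robot, y to its left, z up, the work surface at z = 0. Lengths are in m, angles in rad, forces in N, time in s.
With the tool pointing down it reaches from about 0.3 to 0.775 m from the base axis. Payload 14.6 kg.
Tool frame: the origin (TCP) lies midway between the tips of the shut fingers; the grasp point (between the pads) lies 19 mm behind it (ctrl.pinch_z is the z of the grasp point in the tool frame, in m); z points along the fingers, y is the line along which they close (so a half turn about z gives the same grasp; the last joint's range is limited). The gripper opens to 94 mm and grips with 3 to 60 N. Pads are 16 mm wide; open, the fingers measure 119 mm over their backs; the gripper's body (75 mm by 177 mm) begins 78 mm behind the grasp point.
Start: joints at [1.243, 0.3, 1.521, -0, 1.321, -0.067], TCP at [0.142, 0.531, 0.205] pointing down, gripper open.
Joint ranges: [-3.03, 3.03], [-0.79, 2.21], [0.23, 2.52], [-1.04, 4.18], [0, 3.07], [-2.55, 2.55]. Speed limits (rad/s): [2.22, 2.22, 2.57, 3.14, 3.14, 3.14].

INTERFACE

Orientations are given as [roll, pitch, yaw] about the fixed x, y, z axes, in that order (R = Rz(yaw) Ry(pitch) Rx(roll)).
In Python, from station import ctrl, camera, ticket gives the robot as it stands. The module is installed in compiled form; this text tells all that it offers.
- The arm moves only by the shell command python3 -m inch 'ROWS' [FORCE]. ROWS is text: rows parted by semicolons, each of 7 numbers parted by spaces: the opening, from -1 (shut) to 1 (fully open), then the shift along the tool's x, y, z in units of 0.03 m (1.0 is 0.03 m), then the turn, a rotation vector about the tool's x, y, z in units of 10 degrees (1.0 is 10 degrees). In form: grip dx dy dz rx ry rz; .... A call has 1 to 10 rows; each row shifts and turns the commanded pose from where the row before left it, along the tool's axes as they then stand; what a row does not reach is not made up. A row lasts 1/8 s, in which the tool goes at most 62.5 mm and 10.7 degrees, less where a joint would pass 70% of its speed; a pose out of reach is approached as far as the arm can. A call with a number of a shift or a turn outside -1 to 1 is refused whole. A call with a gripper value outside its range is refused whole. The fingers move at their own pace and stop on an object; FORCE is the grip in N (left out, the last holds). Time passes only in rows, so rows that do not move let the fingers close. It gives the time, the measured TCP pose, the force, the opening and the grip force at its end, in the units of the state.
- ctrl.get_obs(): the state, without advancing time (a new reading comes with each control period).
- camera(name): name is "scene" or "top"; returns a dict with "img" (480x640x3 uint8, blue, green, red), "range_z" (480x640 float32, m along the optical axis (not along the pixel's ray), 0 where there is no reading), "intrinsics" (3x3 intrinsics, pixels), "view" (4x4, takes a point from world to camera coordinates). Camera axes: x right, y down, z forward; pixel columns grow to the right and rows downward; lengths in m; the calibration is good to about 2 mm. A picture is of the moment at which its call begins.
- ticket.hand_in(): hands the job in; it is judged then, once.
The state is a dict: "time_s": time; "qpos": joint angles; "joint_vel": joint speeds; "tau": joint torques, N m; "ee_pos": TCP position; "eef_rot": TCP orientation; "force": force on the tool from outside, world axes, zero at the start; "moment": the same for the moment, N m; "grip_width": finger opening in m; "grip_force": force on a finger pad.
Only numpy, scipy, OpenCV 4.12 (cv2) and the standard library are available. Lean on these libraries where they do the work, as an engineer would, in place of code of your own. Each camera call takes 0.05 s, during which the arm holds its last target. There are 200 camera calls.

## Working session

There is one attempt and no reset: what is moved stays moved. The work goes in short steps, Python scripts to look and compute and a shell command to move; the robot and the scene stay as the last step left them, time stands still between calls to the robot, and variables do not carry over. Pictures are saved under pics/ and viewed, at most 10 in all, crops included, and the job is handed in when it is done.

```bash
mkdir -p pics; cat > h.py <<'E'
import numpy as np, cv2
from station import ctrl, camera, ticket
def pts(c):
    K=c["intrinsics"];z=c["range_z"];v,u=np.mgrid[0:480,0:640]
    P=np.stack([(u-K[0,2])/K[0,0]*z,(v-K[1,2])/K[1,1]*z,z,np.ones_like(z)],-1)
    W=P@np.linalg.inv(c["view"]).T
    W=W[...,:3]; W[z<=0]=np.nan
    return W
E
python3 - <<'E'
from h import *
for n in("scene","top"):
    c=camera(n);cv2.imwrite(f"pics/{n}0.png",c["img"]);np.savez(f"{n}0.npz",**c)
    print(np.linalg.inv(c["view"]).round(3)[:3],c["intrinsics"][0,0])
o=ctrl.get_obs();print(o)
print(ctrl.pinch_z)
E
```

```text
[[ 0.745  0.44  -0.502  1.134]
 [ 0.667 -0.476  0.573 -0.697]
 [ 0.013 -0.761 -0.648  0.841]] 464.099453080798
[[-0.028 -0.994  0.106  0.413]
 [-1.     0.028  0.003 -0.039]
 [-0.005 -0.106 -0.994  1.337]] 478.7696765435553
{'time_s': 0.1, 'qpos': array([ 1.24342508e+00,  3.00416852e-01,  1.52150600e+00,  2.44495465e-05,
        1.32070418e+00, -6.65996911e-02]), 'joint_vel': array([-0.0002976 , -0.00212091, -0.00408254, -0.00118393, -0.0010109 ,
       -0.00043334]), 'tau': array([ 9.25100721e-04, -5.32650268e+01, -3.53284943e+01,  7.10027735e-02,
        2.35304347e-02, -8.11878454e-05]), 'ee_pos': array([0.14172624, 0.53118657, 0.20494785]), 'eef_rot': array([-3.14056214e+00, -9.24685324e-05,  2.88081499e+00]), 'force': array([-0.14918421, -1.22394006,  0.76847937]), 'moment': array([-0.04398825, -0.06715892,  0.00227445]), 'grip_force': 0.0, 'grip_width': 0.09397005173221586}
-0.0188
```

View pics/scene0.png

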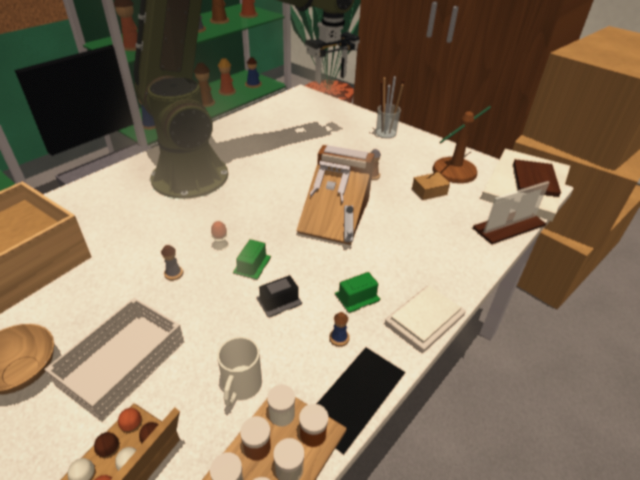

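View pics/top0.png

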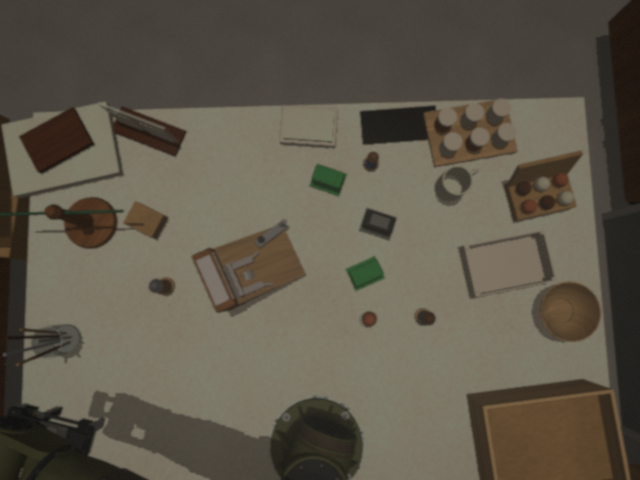

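The top view shows the battery (black) at about (378,222), lamp at (248,268) with its head at the left (212,280) and the open turnbutton at (272,233); green look-alikes are at (328,179) and (366,273). The scene view agrees: battery (280,293), lamp (338,200).

```bash
cat > m.py <<'E'
from h import *
C={n:dict(np.load(n+"0.npz")) for n in("top","scene")}
W={n:pts(c) for n,c in C.items()}
boxes={"top":(180,212,315,320),"scene":(290,140,390,250)}
for n in W:
    x0,y0,x1,y1=boxes[n]
    P=W[n][y0:y1,x0:x1].reshape(-1,3);P=P[np.isfinite(P[:,0])]
    L=P[(P[:,2]>.015)&(P[:,2]<.2)]
    b=(L[:,2]>.03)&(L[:,2]<.11); F=L[b].copy()
    for _ in range(12):
        A=np.c_[F[:,:2],np.ones(len(F))];k=np.linalg.lstsq(A,F[:,2],rcond=None)[0]
        r=L[:,2]-np.c_[L[:,:2],np.ones(len(L))]@k; F=L[(abs(r)<.004)]
    s=np.hypot(k[0],k[1]);print(n,"slope",np.degrees(np.arctan(s)),"yaw",np.degrees(np.arctan2(k[1],k[0])),"n",len(F),"k",k)
    print(" face rect",cv2.minAreaRect((F[:,:2]*1000).astype(np.float32)))
    print(" all rect",cv2.minAreaRect((L[:,:2]*1000).astype(np.float32)))
    print(" head z",np.median(L[L[:,2]>.15][:,2]),"head rect",cv2.minAreaRect((L[L[:,2]>.15][:,:2]*1000).astype(np.float32)))
# battery & others: cloud blobs above table in top
for n,(x0,y0,x1,y1) in {"top":(355,200,402,245),"scene":(252,268,306,318)}.items():
    P=W[n][y0:y1,x0:x1].reshape(-1,3);I=C[n]["img"][y0:y1,x0:x1].reshape(-1,3)
    for lo,hi in((.045,.065),(.004,.065)):
        T=P[(P[:,2]>lo)&(P[:,2]<hi)]
        print(n,"batt",lo,len(T),np.median(T[:,2]),cv2.minAreaRect((T[:,:2]*1000).astype(np.float32)))
# other objects
Z=W["top"][...,2];m=((Z>.012)&(Z<.3)).astype(np.uint8)
k,lab,st,_=cv2.connectedComponentsWithStats(m)
for i in range(1,k):
    if st[i,4]>60:
        Q=W["top"][lab==i];print(st[i,:4],np.median(Q[:,:2],0).round(3),"zmax",Q[:,2].max().round(3),(np.ptp(Q[:,:2],axis=0)).round(3))
E
python3 m.py
```

```text
top slope 30.163788390721606 yaw 113.94970805122729 n 2960 k [-0.23591625  0.53113077  0.11822287]
 face rect ((480.65325927734375, 157.20652770996094), (156.37908935546875, 235.3383331298828), 23.684534072875977)
 all rect ((486.15087890625, 151.1620635986328), (161.76841735839844, 251.0174102783203), 23.73430633544922)
 head z 0.16686435062382443 head rect ((448.9493408203125, 229.2735595703125), (156.24169921875, 77.93106079101562), 23.655498504638672)
scene slope 19.623728647102784 yaw 112.3562854657841 n 774 k [-0.13561936  0.32975111  0.09409204]
 face rect ((489.8701171875, 140.70709228515625), (158.74949645996094, 220.3380126953125), 24.69845962524414)
 all rect ((457.2874450683594, 213.7749786376953), (160.160400390625, 392.1936340332031), 24.21131134033203)
 head z 0.16560647758036007 head rect ((452.2311706542969, 226.1117401123047), (156.7937469482422, 77.6333999633789), 23.789989471435547)
top batt 0.045 543 0.05485271136544667 ((592.671630859375, -185.73455810546875), (83.96809387207031, 49.210853576660156), 71.04650115966797)
top batt 0.004 862 0.05240291341973602 ((59
[... 963 characters left out ...]
093]
[191 219 115  94] [0.476 0.166] zmax 0.176 [0.239 0.274]
[459 230  97  67] [ 0.469 -0.564] zmax 0.066 [0.171 0.239]
[348 259  36  28] [ 0.454 -0.145] zmax 0.066 [0.073 0.092]
[148 277  26  18] [0.434 0.4  ] zmax 0.106 [0.046 0.042]
[540 281  61  61] [ 0.333 -0.71 ] zmax 0.065 [0.157 0.162]
[416 309  20  17] [ 0.333 -0.294] zmax 0.099 [0.043 0.039]
[360 310  17  17] [ 0.335 -0.145] zmax 0.083 [0.043 0.043]
[  3 324  77  42] [0.301 0.678] zmax 0.208 [0.086 0.085]
[467 380 163 100] [ 0.043 -0.583] zmax 0.147 [0.247 0.342]
[270 399  93  81] [ 0.078 -0.01 ] zmax 0.3 [0.212 0.245]
[ 44 407  19   9] [0.161 0.578] zmax 0.266 [0.02  0.013]
[ 96 417   9  14] [0.131 0.475] zmax 0.251 [0.021 0.014]
```

```bash
cat > g.py <<'E'
import sys
from h import *
from scipy.spatial.transform import Rotation as Ro
YAW=np.radians(113.75); ex=np.array([np.cos(YAW),np.sin(YAW),0]);ey=np.array([-ex[1],ex[0],0]);ez=np.array([0,0,1.])
HOME=np.array([.458,.1615,.096])
S=np.c_[np.cos(np.pi/6)*ex+.5*ez, ey, -.5*ex+np.cos(np.pi/6)*ez]   # shoe axes
BAT=np.array([.5943,-.187,0]);BY=np.radians(70.9)
RB=Ro.from_euler("xyz",[np.pi,0,BY]); RL=Ro.from_matrix(np.c_[S[:,0],-S[:,1],-S[:,2]])
def delta(p,R):
    o=ctrl.get_obs();A=Ro.from_euler("xyz",o["eef_rot"])
    d=A.inv().apply(np.array(p)-o["ee_pos"])/.03; r=np.degrees((A.inv()*R).as_rotvec())/10
    print("t",o["time_s"],"tcp",o["ee_pos"].round(4),"shoe",(S.T@(o["ee_pos"]-HOME)*1000).round(1),"q",o["qpos"].round(2),"F_shoe",(S.T@o["force"]).round(1),"w",o["grip_width"].round(4))
    print("shift units",d.round(3),"turn units",r.round(3))
def shoe(x,y,z): return HOME+S@np.array([x,y,z])/1000
E
python3 -m inch '1 0 0 -.2 0 0 .942;1 0 0 -.2 0 0 .942;1 0 0 -.2 0 0 .942;1 0 0 -.2 0 0 .942;1 0 0 -.2 0 0 .942;1 0 0 -.2 0 0 .942;1 0 0 -.2 0 0 .942;1 0 0 -.2 0 0 .942;1 0 0 -.2 0 0 .942;1 0 0 -.2 0 0 .942'
python3 -m inch '1 -.769 .959 0 0 0 0;1 -.769 .959 0 0 0 0;1 -.769 .959 0 0 0 0;1 -.769 .959 0 0 0 0;1 -.769 .959 0 0 0 0;1 -.769 .959 0 0 0 0;1 -.769 .959 0 0 0 0;1 -.769 .959 0 0 0 0;1 -.769 .959 0 0 0 0;1 -.769 .959 0 0 0 0'
python3 -m inch '1 -.769 .959 0 0 0 0;1 -.769 .959 0 0 0 0;1 -.769 .959 0 0 0 0;1 -.769 .959 0 0 0 0;1 -.769 .959 0 0 0 0;1 -.769 .959 0 0 0 0;1 -.769 .959 0 0 0 0;1 -.769 .959 0 0 0 0;1 -.769 .959 0 0 0 0;1 -.769 .959 0 0 0 0'
python3 -m inch '1 -.769 .959 0 0 0 0;1 -.769 .959 0 0 0 0;1 -.769 .959 0 0 0 0;1 0 0 0 0 0 0;1 0 0 0 0 0 0'
python3 -c "
from g import *
delta(BAT+[0,0,.12],RB)"
```

```text
time_s: 1.35
ee_pos: [0.1418, 0.5313, 0.2653]
eef_rot: [-3.142, 0.001, 1.231]
force: [0.5, 0.3, 0.4]
grip_width: 0.0941
grip_force: 0.0
time_s: 2.6
ee_pos: [0.3383, 0.218, 0.2653]
eef_rot: [-3.141, 0.0, 1.237]
force: [-0.1, 1.0, 0.6]
grip_width: 0.0938
grip_force: 0.0
time_s: 3.85
ee_pos: [0.5345, -0.0943, 0.2651]
eef_rot: [-3.141, 0.0, 1.237]
force: [0.9, -0.3, 0.8]
grip_width: 0.0939
grip_force: 0.0
time_s: 4.47
ee_pos: [0.5927, -0.1865, 0.2651]
eef_rot: [-3.141, -0.0, 1.237]
force: [0.2, 0.6, 0.1]
grip_width: 0.0939
grip_force: 0.0Traceback (most recent call last):
  File "<string>", line 3, in <module>
    delta(BAT+[0,0,.12],RB)
    ~~~~~^^^^^^^^^^^^^^^^^^
  File "g.py", line 12, in delta
    print("t",o["time_s"],"tcp",o["ee_pos"].round(4),"shoe",(S.T@(o["ee_pos"]-HOME)*1000).round(1),"q",o["qpos"].round(2),"F_shoe",(S.T@o["force"]).round(1),"w",o["grip_width"].round(4))
                                                                                                                                                                 ^^^^^^^^^^^^^^^^^^^^^
AttributeError: 'float' object has no attribute 'round'
```

```bash
sed -i 's/o\["grip_width"\].round(4)/round(o["grip_width"],4)/' g.py
python3 -m inch '1 0 .055 1 0 0 0;1 0 0 1 0 0 0;1 0 0 1 0 0 0;1 0 0 1 0 0 0;1 0 0 1 0 0 0;1 0 0 1 0 0 0;1 0 0 1 0 0 0;1 0 0 .8 0 0 0;1 0 0 .43 0 0 0;1 0 0 0 0 0 0' 35
python3 -c "
from g import *
delta(BAT+[0,0,.018],RB)"
python3 -m inch '-1 0 0 0 0 0 0;-1 0 0 0 0 0 0;-1 0 0 0 0 0 0;-1 0 0 0 0 0 0;-1 0 0 0 0 0 0;-1 0 0 0 0 0 0'  35
python3 -c "
from g import *
delta(BAT+[0,0,.018],RB)"
```

```text
time_s: 5.72
ee_pos: [0.5943, -0.1869, 0.0184]
eef_rot: [-3.141, -0.0, 1.237]
force: [-0.1, -0.0, 0.0]
grip_width: 0.094
grip_force: 0.0
t 5.725 tcp [ 0.5943 -0.1869  0.0184] shoe [-362.5   15.6  119.7] q [-0.36  0.66  1.45  0.    1.03 -0.03] F_shoe [0.  0.1 0. ] w 0.094
shift units [-0.003  0.003  0.014] turn units [-0.004 -0.    -0.001]
time_s: 6.48
ee_pos: [0.5945, -0.1874, 0.0186]
eef_rot: [-3.141, 0.0, 1.237]
force: [0.0, -0.1, 0.7]
grip_width: 0.048
grip_force: 34.9
t 6.475 tcp [ 0.5945 -0.1874  0.0186] shoe [-362.9   15.6  120.2] q [-0.36  0.66  1.45 -0.    1.03 -0.03] F_shoe [0.3 0.  0.6] w 0.048
shift units [ 0.012 -0.01   0.02 ] turn units [-0.001  0.    -0.005]
```

```bash
python3 -m inch '-1 0 0 -1 0 0 0;-1 0 0 -1 0 0 0;-1 0 0 -1 0 0 0;-1 0 0 -1 0 0 0;-1 0 0 -1 0 0 0;-1 0 0 -1 0 0 0;-1 0 0 -1 0 0 0;-1 0 0 0 0 0 0'
python3 -c "
from g import *
p=shoe(-92,0,118);print(p);delta(p,RL)"
```

```text
time_s: 7.48
ee_pos: [0.595, -0.1876, 0.23]
eef_rot: [3.138, 0.0, 1.237]
force: [0.2, 0.8, -4.7]
grip_width: 0.048
grip_force: 34.9
[0.51385063 0.03456979 0.152191  ]
t 7.475 tcp [ 0.595  -0.1876  0.23  ] shoe [-257.5   15.2  303.4] q [-0.36  0.45  1.26 -0.    1.43 -0.03] F_shoe [-1.8 -0.5 -4.4] w 0.048
shift units [ 6.109 -4.993  2.578] turn units [ 1.139  2.865 -4.185]
```

```bash
python3 -m inch '-1 .764 -.624 0 0 0 0;-1 .764 -.624 0 0 0 0;-1 .764 -.624 0 0 0 0;-1 .764 -.624 0 0 0 0;-1 .764 -.624 0 0 0 0;-1 .764 -.624 0 0 0 0;-1 .764 -.624 0 0 0 0;-1 .764 -.624 0 0 0 0'
python3 -m inch '-1 0 0 0 .19 .478 -.698;-1 0 0 0 .19 .478 -.698;-1 0 0 0 .19 .478 -.698;-1 0 0 0 .19 .478 -.698;-1 0 0 0 .19 .478 -.698;-1 0 0 0 .19 .478 -.698;-1 0 0 0 0 0 0;-1 0 0 0 0 0 0'
python3 -c "
from g import *
p=shoe(-92,0,70);delta(p,RL)"
```

```text
time_s: 8.48
ee_pos: [0.5121, 0.0358, 0.2265]
eef_rot: [-3.139, 0.001, 1.237]
force: [0.6, -0.0, -3.9]
grip_width: 0.0482
grip_force: 34.9
time_s: 9.48
ee_pos: [0.513, 0.0351, 0.2278]
eef_rot: [-3.137, -0.525, 1.981]
force: [-0.4, -0.1, -3.4]
grip_width: 0.0478
grip_force: 34.9
t 9.475 tcp [0.513  0.0351 0.2278] shoe [-53.5   0.6 183.1] q [-0.22  0.37  1.47  0.42  1.64 -0.67] F_shoe [-1.6  0.4 -2.9] w 0.0478
shift units [-1.288  0.034  3.767] turn units [-0.013 -0.008 -0.022]
```

```bash
python3 -m inch '-1 -.32 0 .9 0 0 0;-1 -.32 0.03 .9 0 0 0;-1 -.32 0 .9 0 0 0;-1 -.32 0 .9 0 0 0;-1 0 0 .7 0 0 0;-1 0 0 0 0 0 0;-1 0 0 0 0 0 0'
python3 - <<'E'
from g import *
delta(shoe(-92,0,19),RL)
for n,(x,y,w,h) in {"top":(180,200,160,120),"scene":(280,130,120,130)}.items():
    c=camera(n);np.savez(n+"1.npz",**c)
    cv2.imwrite(f"pics/{n}1.png",cv2.resize(c["img"][y:y+h,x:x+w],None,fx=4.5,fy=4.5,interpolation=2))
    P=pts(c);L=(P-HOME)@S*1000   # shoe frame mm
    m=np.isfinite(L[...,0])&(c["img"].max(2)<60)
    Q=L[m];Q=Q[(abs(Q[:,0]+92)<75)&(abs(Q[:,1])<40)&(Q[:,2]>75)&(Q[:,2]<97)]
    print(n,len(Q),Q.min(0),Q.max(0),np.percentile(Q,[2,98],axis=0).round(1))
E
```

```text
time_s: 10.35
ee_pos: [0.5015, 0.064, 0.0987]
eef_rot: [-3.141, -0.525, 1.985]
force: [-0.1, 0.1, -2.8]
grip_width: 0.048
grip_force: 34.9
t 10.35 tcp [0.5015 0.064  0.0987] shoe [-91.1  -0.5  55.7] q [-0.17  0.48  1.63  0.44  1.36 -0.75] F_shoe [-1.3  0.  -2.5] w 0.048
shift units [-0.031 -0.017  1.225] turn units [-0.005 -0.007 -0.002]
top 308 [-118.66499731  -24.16272928   76.11690728] [-45.80661437  25.01072082  96.78385831] [[-115.6  -23.5   77.6]
 [ -46.5   23.6   96. ]]
scene 219 [-134.43250078  -26.3126017    76.10238616] [-52.75932663  22.67329593  96.18636268] [[-133.8  -25.5   76.8]
 [ -65.3   20.8   95.5]]
```

View pics/scene1.png

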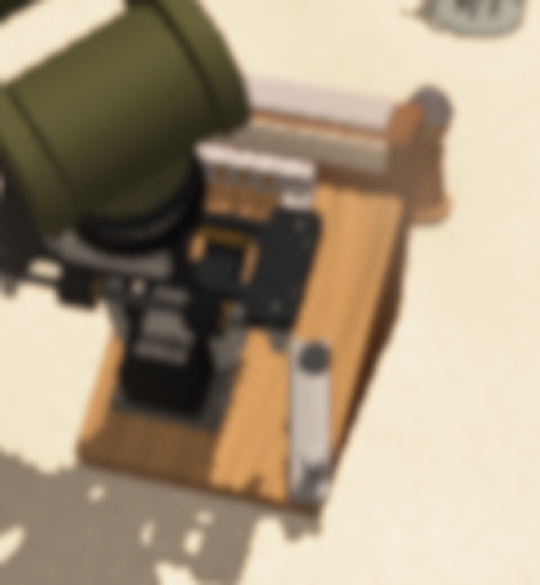

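View pics/top1.png

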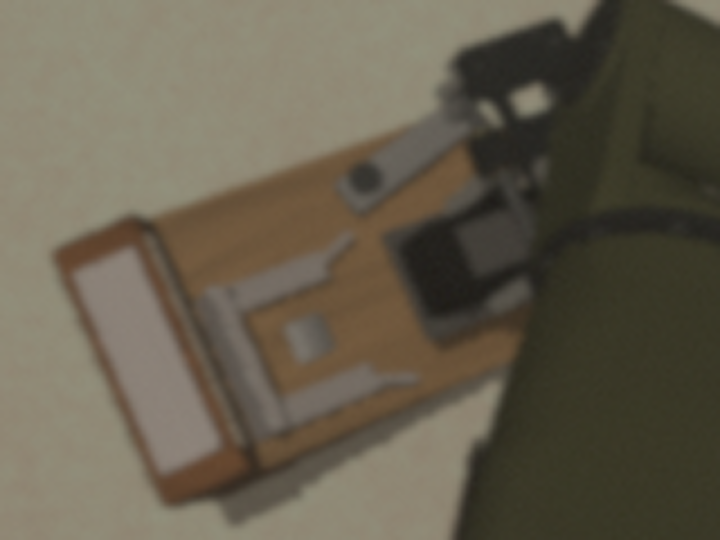

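The scene view shows the battery square over the lower face at (165,370); the top view shows it in line with the rails (lane centre about (310,338), battery front at (415,285)). The cameras put it about 0.8 mm to the −y side, so I correct that while lowering.

```bash
python3 -m inch '-1 -.03 -.027 .6 0 0 0;-1 0 0 .4 0 0 0;-1 0 0 .13 0 0 0;-1 0 0 0 0 0 0;-1 0 0 0 0 0 0'
python3 -c "
from g import *
delta(shoe(-92,0.4,19),RL)"
python3 -m inch '-1 0 0 .03 0 0 0;-1 0 0 0 0 0 0'
python3 -c "
from g import *
delta(shoe(-92,0.4,19),RL)"
```

```text
time_s: 11.08
ee_pos: [0.494, 0.0785, 0.0684]
eef_rot: [-3.14, -0.526, 1.985]
force: [0.9, -0.3, -4.1]
grip_width: 0.0477
grip_force: 34.9
t 11.075 tcp [0.494  0.0785 0.0684] shoe [-92.2   0.5  21.3] q [-0.15  0.51  1.67  0.46  1.29 -0.77] F_shoe [-2.6 -0.7 -3.3] w 0.0477
shift units [0.006 0.004 0.077] turn units [-0.008 -0.014 -0.002]
time_s: 11.32
ee_pos: [0.4935, 0.079, 0.0673]
eef_rot: [-3.139, -0.526, 1.985]
force: [-0.1, 0.1, -4.6]
grip_width: 0.0476
grip_force: 34.9
t 11.325 tcp [0.4935 0.079  0.0673] shoe [-92.1   0.7  20. ] q [-0.15  0.51  1.67  0.46  1.29 -0.77] F_shoe [-2.2  0.  -4. ] w 0.0476
shift units [0.004 0.011 0.034] turn units [-0.011 -0.016 -0.003]
```

```bash
for i in 1 ; do python3 -m inch '-1 0 0 .03 0 0 0;-1 0 0 0 0 0 0'|grep -E 'force:|pos'; done
python3 -m inch '-1 0 0 .03 0 0 0;-1 0 0 0 0 0 0'|grep -E 'force:|pos'
python3 -m inch '-1 0 0 .03 0 0 0;-1 0 0 0 0 0 0'|grep -E 'force:|pos'
python3 -c "
from g import *
delta(shoe(-92,0.4,19),RL)"
```

```text
ee_pos: [0.4932, 0.0795, 0.0663]
force: [0.1, -0.5, -3.2]
grip_force: 34.9
ee_pos: [0.4932, 0.0796, 0.0662]
force: [-3.0, -3.6, 4.5]
grip_force: 34.9
ee_pos: [0.4932, 0.0796, 0.0662]
force: [-6.6, -9.5, 14.5]
grip_force: 34.9
t 12.075 tcp [0.4932 0.0796 0.0662] shoe [-92.1   0.8  18.7] q [-0.15  0.51  1.68  0.46  1.29 -0.77] F_shoe [ 2.   9.8 15.6] w 0.0479
shift units [ 0.002  0.012 -0.009] turn units [-0.008 -0.012  0.   ]
```

```bash
python3 -m inch '-1 0 0 -.035 0 0 0;-1 0 0 0 0 0 0'|grep -E 'force:|pos'
python3 -m inch '-1 .15 0 0 0 0 0;-1 .15 0 0 0 0 0;-1 0 0 0 0 0 0'|grep -E 'force:|pos'
python3 -c "
from g import *
delta(shoe(-92,0.4,19),RL)"
python3 -m inch '-1 .15 0 0 0 0 0;-1 .15 0 0 0 0 0;-1 0 0 0 0 0 0'|grep -E 'force:|pos'
python3 -c "
from g import *
delta(shoe(-92,0.4,19),RL)"
```

```text
ee_pos: [0.4932, 0.0796, 0.0662]
force: [-3.7, -5.5, 7.1]
grip_force: 34.9
ee_pos: [0.4906, 0.0868, 0.0706]
force: [1.2, -4.1, 3.3]
grip_force: 34.9
t 12.7 tcp [0.4906 0.0868 0.0706] shoe [-83.2   0.3  18.8] q [-0.14  0.5   1.68  0.46  1.29 -0.75] F_shoe [-2.   0.6  5. ] w 0.0478
shift units [-0.293 -0.005 -0.009] turn units [-0.004 -0.011 -0.001]
ee_pos: [0.4873, 0.0939, 0.0751]
force: [1.7, -4.5, 3.1]
grip_force: 34.9
t 13.075 tcp [0.4873 0.0939 0.0751] shoe [-74.3   0.4  18.7] q [-0.12  0.48  1.69  0.46  1.29 -0.74] F_shoe [-2.6  0.3  5.1] w 0.0475
shift units [-0.591 -0.001 -0.01 ] turn units [-0.005 -0.011 -0.002]
```

Sliding with light contact and no side load. Continuing.

```bash
python3 -m inch '-1 .2 0 0 0 0 0;-1 .2 0 0 0 0 0;-1 .2 0 0 0 0 0;-1 0 0 0 0 0 0'|grep -E 'force:|pos'
python3 -c "
from g import *
delta(shoe(0,0.4,19),RL)"
python3 -m inch '-1 .2 0 0 0 0 0;-1 .2 0 0 0 0 0;-1 0 0 0 0 0 0'|grep -E 'force:|pos'
python3 -c "
from g import *
delta(shoe(0,0.4,19),RL)"
```

```text
ee_pos: [0.481, 0.1083, 0.0842]
force: [1.8, -3.7, 5.0]
grip_force: 34.9
t 13.575 tcp [0.481  0.1083 0.0842] shoe [-56.1   0.4  18.8] q [-0.1   0.46  1.71  0.47  1.29 -0.72] F_shoe [-1.1 -0.1  6.4] w 0.0477
shift units [ 1.869e+00 -1.000e-03 -3.000e-03] turn units [-0.006 -0.013 -0.001]
ee_pos: [0.4768, 0.1176, 0.0901]
force: [2.5, -6.6, 3.5]
grip_force: 34.9
t 13.95 tcp [0.4768 0.1176 0.0901] shoe [-44.4   0.5  18.8] q [-0.08  0.44  1.72  0.48  1.29 -0.7 ] F_shoe [-4.3  0.4  6.5] w 0.0479
shift units [ 1.478  0.002 -0.005] turn units [-0.007 -0.011 -0.002]
```

```bash
python3 -m inch '-1 .2 0 0 0 0 0;-1 .2 0 0 0 0 0;-1 .2 0 0 0 0 0;-1 0 0 0 0 0 0'|grep -E 'force:|pos'
python3 -c "
from g import *
delta(shoe(0,0.4,19),RL)"
python3 -m inch '-1 .2 0 0 0 0 0;-1 .2 0 0 0 0 0;-1 .1 0 0 0 0 0;-1 0 0 0 0 0 0'|grep -E 'force:|pos'
python3 -c "
from g import *
delta(shoe(0,0.4,19),RL)"
```

```text
ee_pos: [0.4705, 0.132, 0.0992]
force: [1.2, -4.7, 4.2]
grip_force: 34.9
t 14.45 tcp [0.4705 0.132  0.0992] shoe [-26.2   0.5  18.8] q [-0.05  0.41  1.73  0.48  1.29 -0.67] F_shoe [-2.1  0.8  6. ] w 0.0479
shift units [ 0.872  0.003 -0.005] turn units [-0.008 -0.013 -0.001]
ee_pos: [0.4653, 0.1437, 0.1066]
force: [2.2, -5.8, 3.1]
grip_force: 34.9
t 14.95 tcp [0.4653 0.1437 0.1066] shoe [-11.3   0.5  18.8] q [-0.03  0.39  1.74  0.49  1.29 -0.65] F_shoe [-3.9  0.4  5.8] w 0.0476
shift units [ 0.377  0.003 -0.006] turn units [-0.008 -0.012 -0.002]
```

```bash
python3 -m inch '-1 .1 0 0 0 0 0;-1 .1 0 0 0 0 0;-1 0 0 0 0 0 0'|grep -E 'force:|pos'
python3 -c "
from g import *
delta(shoe(0,0.4,19),RL)"
python3 -m inch '-1 .07 0 0 0 0 0;-1 .07 0 0 0 0 0;-1 0 0 0 0 0 0'|grep -E 'force:|pos'
python3 - <<'E'
from g import *
delta(shoe(0,0.4,19),RL)
n="top";c=camera(n);P=pts(c);np.savez(n+"2.npz",**c)
cv2.imwrite(f"pics/{n}2.png",cv2.resize(c["img"][200:320,180:340],None,fx=4.5,fy=4.5,interpolation=2))
E
```

```text
ee_pos: [0.4631, 0.1486, 0.1096]
force: [1.6, -3.9, 2.7]
grip_force: 34.9
t 15.325 tcp [0.4631 0.1486 0.1096] shoe [-5.2  0.5 18.8] q [-0.02  0.38  1.74  0.49  1.29 -0.64] F_shoe [-2.4  0.1  4.5] w 0.0483
shift units [ 0.174  0.004 -0.008] turn units [-0.008 -0.014 -0.002]
ee_pos: [0.4617, 0.1518, 0.1117]
force: [2.4, -4.8, 3.0]
grip_force: 34.9
t 15.7 tcp [0.4617 0.1518 0.1117] shoe [-1.1  0.5 18.8] q [-0.02  0.38  1.74  0.49  1.29 -0.64] F_shoe [-3.1 -0.3  5.2] w 0.048
shift units [ 0.037  0.003 -0.008] turn units [-0.008 -0.013 -0.003]
```

View pics/top2.png

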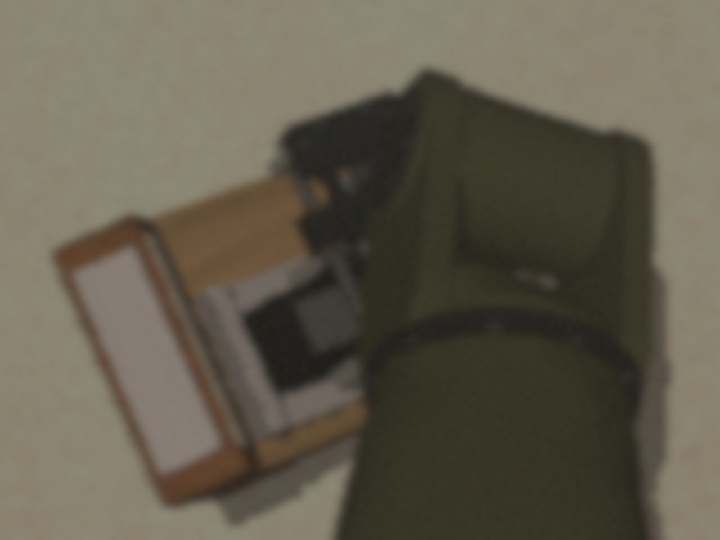

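The top view shows the battery in the rails with its front edge, about (250,320), close to the end stop at (240,350). I'll feel for the stop in small steps.

```bash
for i in 1; do python3 -m inch '-1 .04 0 0 0 0 0;-1 0 0 0 0 0 0'|grep -E 'force:|pos'; python3 -c "
from g import *
delta(shoe(0,0.4,19),RL)";done
python3 -m inch '-1 .03 0 0 0 0 0;-1 0 0 0 0 0 0'|grep -E 'force:|pos'; python3 -c "
from g import *
delta(shoe(0,0.4,19),RL)"
python3 -m inch '-1 .03 0 0 0 0 0;-1 0 0 0 0 0 0'|grep -E 'force:|pos'; python3 -c "
from g import *
delta(shoe(0,0.4,19),RL)"
```

```text
ee_pos: [0.4614, 0.1526, 0.1122]
force: [2.8, -5.7, 2.1]
grip_force: 34.9
t 16.0 tcp [0.4614 0.1526 0.1122] shoe [-0.1  0.5 18.7] q [-0.02  0.38  1.75  0.49  1.29 -0.63] F_shoe [-4.4 -0.3  5. ] w 0.0478
shift units [ 0.004  0.003 -0.009] turn units [-0.007 -0.011 -0.004]
ee_pos: [0.4613, 0.1529, 0.1123]
force: [4.6, -9.3, -1.3]
grip_force: 34.9
t 16.25 tcp [0.4613 0.1529 0.1123] shoe [ 0.2  0.5 18.7] q [-0.01  0.38  1.75  0.49  1.29 -0.63] F_shoe [-9.6 -0.5  4.1] w 0.048
shift units [-0.007  0.002 -0.009] turn units [-0.006 -0.005 -0.004]
ee_pos: [0.4613, 0.153, 0.1125]
force: [8.4, -13.4, -4.4]
grip_force: 34.9
t 16.5 tcp [0.4613 0.153  0.1125] shoe [ 0.4  0.4 18.8] q [-0.01  0.38  1.75  0.49  1.29 -0.63] F_shoe [-15.8  -2.3   4.1] w 0.0479
shift units [-0.014 -0.    -0.006] turn units [-0.005  0.004 -0.004]
```

```bash
python3 -m inch '-1 .03 0 0 0 0 0;-1 0 0 0 0 0 0'|grep -E 'force:|pos'; python3 -c "
from g import *
delta(shoe(0,0.4,19),RL)"
python3 -m inch '-1 -.08 0 -.02 0 0 0;-1 0 0 0 0 0 0;-1 0 0 0 0 0 0'|grep -E 'force:|pos'
python3 -c "
from g import *
delta(shoe(0,0.4,19),RL)"
python3 -m inch '0.4 0 0 0 0 0 0;0.4 0 0 0 0 0 0;0.4 0 0 0 0 0 0;0.4 0 0 0 0 0 0;.4 0 0 -.6 0 0 0;.4 0 0 -1 0 0 0;.4 0 0 -1 0 0 0;.4 0 0 -.6 0 0 0'
python3 -m inch '.4 -.8 0 -.6 0 0 0;.4 -.8 0 -.5 0 0 0;.4 -1 0 0 0 0 0;.4 -1 0 0 0 0 0;.4 -1 0 0 0 0 0;.4 0 0 0 0 0 0'
python3 - <<'E'
from g import *
delta(shoe(-140,-74,28),RL)
for n,(x,y,w,h) in {"top":(180,200,160,120),"scene":(280,130,120,130)}.items():
    c=camera(n);np.savez(n+"3.npz",**c)
    cv2.imwrite(f"pics/{n}3.png",cv2.resize(c["img"][y:y+h,x:x+w],None,fx=4.5,fy=4.5,interpolation=2))
    L=(pts(c)-HOME)@S*1000
    d=c["img"].max(2)<75
    Q=L[d&np.isfinite(L[...,0])];Q=Q[(abs(Q[:,0])<75)&(abs(Q[:,1])<40)&(Q[:,2]>47)&(Q[:,2]<63)]
    print(n,len(Q),np.percentile(Q,[1,50,99],axis=0).round(1))
E
```

```text
ee_pos: [0.4613, 0.1531, 0.1127]
force: [9.3, -17.5, -7.7]
grip_force: 34.9
t 16.75 tcp [0.4613 0.1531 0.1127] shoe [ 0.6  0.4 18.9] q [-0.01  0.37  1.75  0.49  1.29 -0.63] F_shoe [-20.9  -1.4   3.2] w 0.0478
shift units [-0.019 -0.001 -0.003] turn units [-0.003  0.012 -0.005]
ee_pos: [0.461, 0.1527, 0.1125]
force: [3.3, -4.1, -5.9]
grip_force: 34.9
t 17.125 tcp [0.461  0.1527 0.1125] shoe [ 0.2  0.8 18.9] q [-0.02  0.38  1.75  0.49  1.29 -0.63] F_shoe [-7.3 -1.4 -2.6] w 0.0477
shift units [-0.007  0.012 -0.004] turn units [-0.013 -0.012 -0.003]
time_s: 18.12
ee_pos: [0.481, 0.1083, 0.1971]
eef_rot: [-3.14, -0.526, 1.985]
force: [0.7, 0.2, -0.3]
grip_width: 0.0658
grip_force: 0.0
time_s: 18.88
ee_pos: [0.5352, -0.0165, 0.1539]
eef_rot: [-3.137, -0.528, 1.982]
force: [0.4, 0.2, 0.4]
grip_width: 0.066
grip_force: 0.0
t 18.875 tcp [ 0.5352 -0.0165  0.1539] shoe [-139.1    1.   147.1] q [-0.29  0.51  1.44  0.39  1.56 -0.79] F_shoe [ 0.2 -0.5  0.3] w 0.066
shift units [-0.041  2.511  3.963] turn units [-0.015 -0.024 -0.016]
top 588 [[-37.7 -21.   47.9]
 [  5.1   2.6  54.6]
 [ 44.2  24.9  60. ]]
scene 101 [[ -2.8 -24.8  50. ]
 [ 28.9  -3.5  54.9]
 [ 38.6  21.2  59.8]]
```

View pics/scene3.png

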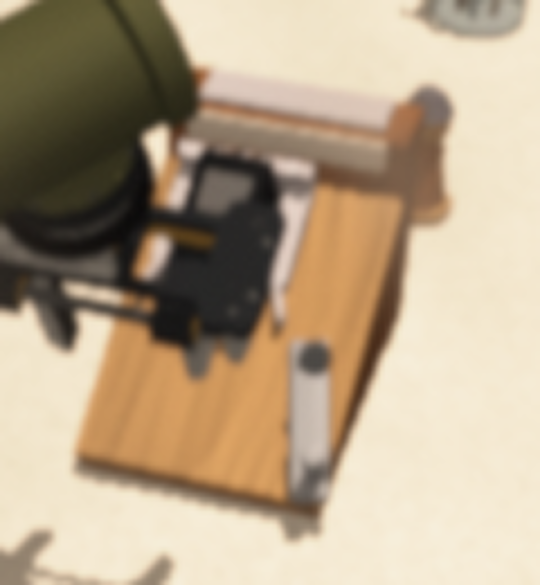

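View pics/top3.png

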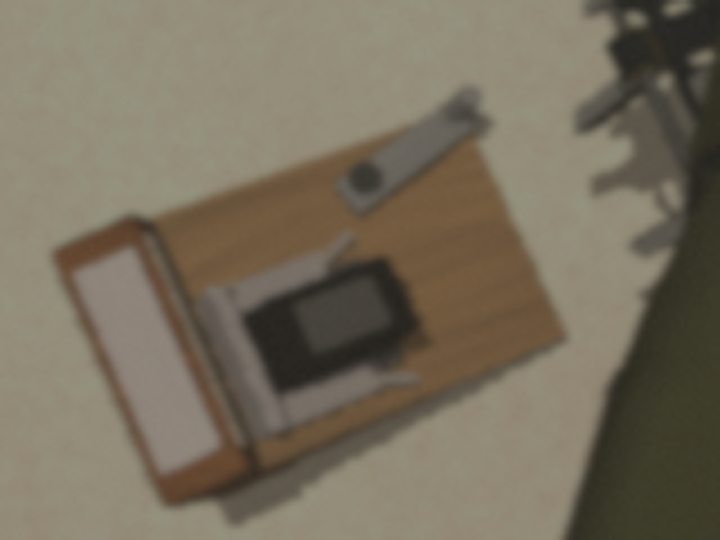

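The battery sits home against the stop in both views (top view: body from (245,320) to (415,310)). The turnbutton is open, with its pivot at (365,180) and its post near (468,105). Next I measure the post.

```bash
python3 - <<'E'
from g import *
for n in("top","scene"):
  for k in("0","3"):
    c=dict(np.load(n+k+".npz"));L=(pts(c)-HOME)@S*1000
    L=L.reshape(-1,3);L=L[np.isfinite(L[:,0])]
    b=(L[:,0]<-90)&(L[:,0]>-175)&(L[:,1]<-45)&(L[:,1]>-125)
    q=L[b&(L[:,2]>38)&(L[:,2]<55)];print(n,k,"post",len(q),np.median(q,0).round(1), q.min(0).round(),q.max(0).round())
    q=L[(L[:,0]<-50)&(L[:,0]>-160)&(L[:,1]<-45)&(L[:,1]>-125)&(L[:,2]>9)&(L[:,2]<18)]
    print("  bar",len(q),cv2.fitLine(q[:,:2].astype(np.float32),2,0,.01,.01).ravel().round(2))
E
```

```text
top 0 post 25 [-135.1  -90.6   45.7] [-143.  -98.   38.] [-128.  -85.   50.]
  bar 243 [  0.97   0.23 -96.18 -76.46]
top 3 post 27 [-134.5  -91.    45.2] [-142.  -97.   40.] [-128.  -85.   51.]
  bar 251 [  0.97   0.23 -97.32 -76.82]
scene 0 post 26 [-139.6  -93.7   46.8] [-144. -100.   39.] [-131.  -87.   50.]
  bar 239 [   0.97    0.24 -104.12  -78.92]
scene 3 post 25 [-139.2  -92.7   45.2] [-145.  -99.   38.] [-131.  -88.   51.]
  bar 242 [   0.97    0.24 -103.2   -79.09]
```

```bash
python3 -m inch '.4 0 .8 0 0 0 0;.4 0 .8 0 0 0 0;.4 .04 .8 0 0 0 0;.4 0 .7 .5 0 0 0;.4 0 0 1 0 0 0;.4 0 0 .9 0 0 0;.4 0 0 0 0 0 0' 5
python3 -c "
from g import *
delta(shoe(-138,-92,20),RL)"
```

```text
time_s: 19.85
ee_pos: [0.6043, 0.0574, 0.0928]
eef_rot: [-3.137, -0.528, 1.986]
force: [0.7, 0.4, 0.3]
grip_width: 0.0662
grip_force: 0.0
t 19.85 tcp [0.6043 0.0574 0.0928] shoe [-135.1  -92.    74.3] q [-0.16  0.69  1.3   0.44  1.47 -0.69] F_shoe [ 0.2 -0.8  0.2] w 0.0662
shift units [-0.103  0.008  1.81 ] turn units [-0.026 -0.023  0.001]
```

```bash
python3 -m inch '.4 -.1 0 .6 0 0 0;.4 0 0 .6 0 0 0;.4 0 0 .4 0 0 0;.4 0 0 .2 0 0 0;.4 0 0 0 0 0 0;-1 0 0 0 0 0 0;-1 0 0 0 0 0 0;-1 0 0 0 0 0 0;-1 0 0 0 0 0 0;-1 0 0 0 0 0 0' 5
python3 -c "
from g import *
delta(shoe(-138,-92,20),RL)"
```

```text
time_s: 21.1
ee_pos: [0.5954, 0.0783, 0.045]
eef_rot: [-3.139, -0.526, 1.985]
force: [0.5, 0.2, 0.2]
grip_width: 0.0193
grip_force: 0.0
t 21.1 tcp [0.5954 0.0783 0.045 ] shoe [-139.3  -92.2   21.6] q [-0.13  0.73  1.36  0.45  1.37 -0.71] F_shoe [ 0.  -0.6  0.2] w 0.0193
shift units [ 0.044 -0.007  0.053] turn units [-0.011 -0.016 -0.003]
```

```bash
python3 -m inch '-1 0.02 0 .03 0 0 0;-1 0 0 0 0 0 0;-1 0 0 0 0 0 0' 8
python3 -m inch '-1 -.07 -.494 0 0 0 0;-1 .03 -.498 0 0 0 0;-1 .128 -.482 0 0 0 0;-1 .222 -.447 0 0 0 0;-1 .306 -.394 0 0 0 0;-1 0 0 0 0 0 0'
python3 -c "
from g import *
delta(shoe(-119.4,-22.3,20),RL)"
```

```text
time_s: 21.48
ee_pos: [0.5953, 0.0789, 0.0448]
eef_rot: [-3.14, -0.526, 1.985]
force: [2.6, -4.6, 3.2]
grip_width: 0.0134
grip_force: 8.0
time_s: 22.22
ee_pos: [0.5243, 0.066, 0.0541]
eef_rot: [-3.138, -0.527, 1.985]
force: [-2.6, -2.3, -0.9]
grip_width: 0.0137
grip_force: 8.0
t 22.225 tcp [0.5243 0.066  0.0541] shoe [-119.8  -22.3   20.7] q [-0.16  0.59  1.58  0.45  1.31 -0.77] F_shoe [-1.4  3.3 -0.3] w 0.0137
shift units [0.013 0.001 0.025] turn units [-0.016 -0.018 -0.003]
```

```bash
python3 -m inch '-1 .378 -.326 0 0 0 0;-1 .435 -.244 0 0 0 0;-1 .475 -.152 0 0 0 0;-1 .446 -.054 0 0 0 0;-1 0 0 0 0 0 0;-1 0 0 0 0 0 0'
python3 -c "
from g import *
delta(shoe(-65,1,20),RL)"
```

```text
time_s: 22.98
ee_pos: [0.4844, 0.0983, 0.0804]
eef_rot: [-3.137, -0.528, 1.985]
force: [-7.0, -4.4, 1.9]
grip_width: 0.0138
grip_force: 8.0
t 22.975 tcp [0.4844 0.0983 0.0804] shoe [-67.1   1.3  20.7] q [-0.12  0.47  1.7   0.47  1.3  -0.73] F_shoe [-0.1  8.1  2.2] w 0.0138
shift units [0.07  0.011 0.024] turn units [-0.027 -0.023 -0.   ]
```

```bash
python3 -m inch '-1 .06 0.03 0 0 0 0;-1 0 0 0 0 0 0;-0.2 0 0 0 0 0 0;-.2 0 0 0 0 0 0;-.2 0 0 0 0 0 0;-.2 0 0 -.5 0 0 0;-.2 0 0 -1 0 0 0;-.2 0 0 -1 0 0 0;-.2 0 0 -1 0 0 0;-.2 -.8 0 -1 0 0 0'
python3 -m inch '-.2 -1 0 -.5 0 0 0;-.2 -1 0 0 0 0 0;-.2 -1 0 0 0 0 0;-.2 -1 0 0 0 0 0;-.2 -1 0 0 0 0 0;-.2 0 0 0 0 0 0;-.2 0 0 0 0 0 0'
python3 - <<'E'
from g import *
delta(shoe(-65,1,20),RL)
for n in("top","scene"):
    c=camera(n);L=(pts(c)-HOME)@S*1000
    if n=="top": cv2.imwrite("pics/top4.png",cv2.resize(c["img"][200:320,180:340],None,fx=4.5,fy=4.5,interpolation=2))
    d=c["img"].max(2)<75
    f=np.isfinite(L[...,0])
    Q=L[d&f];Q=Q[(abs(Q[:,0])<75)&(abs(Q[:,1])<40)&(Q[:,2]>50)&(Q[:,2]<60)]
    print(n,len(Q),np.percentile(Q,[1,50,99],axis=0).round(1).tolist())
    q=L[f];q=q[(q[:,0]<-48)&(q[:,0]>-90)&(abs(q[:,1])<25)&(q[:,2]>38)&(q[:,2]<51)];print(" post",len(q),np.median(q,0).round(1))
E
```

```text
time_s: 24.22
ee_pos: [0.5222, 0.018, 0.1882]
eef_rot: [-3.142, -0.525, 1.987]
force: [-0.2, -0.6, -0.6]
grip_width: 0.0374
grip_force: 0.0
time_s: 25.1
ee_pos: [0.5769, -0.1069, 0.1242]
eef_rot: [-3.14, -0.526, 1.985]
force: [0.0, -0.0, 0.6]
grip_width: 0.0375
grip_force: 0.0
t 25.1 tcp [ 0.5769 -0.1069  0.1242] shoe [-240.2   -0.7  171.2] q [-0.41  0.68  1.25  0.35  1.62 -0.87] F_shoe [ 0.3 -0.   0.5] w 0.0375
shift units [ 5.827 -0.052  5.055] turn units [-0.009 -0.013 -0.002]
top 556 [[-37.7, -20.4, 50.3], [4.5, 2.2, 54.6], [43.5, 24.7, 59.2]]
 post 24 [-65.9   2.7  46. ]
scene 240 [[-41.9, -23.8, 50.4], [-10.4, -6.1, 55.0], [38.6, 20.8, 59.3]]
 post 23 [-71.3  -1.1  46.3]
```

View pics/top4.png

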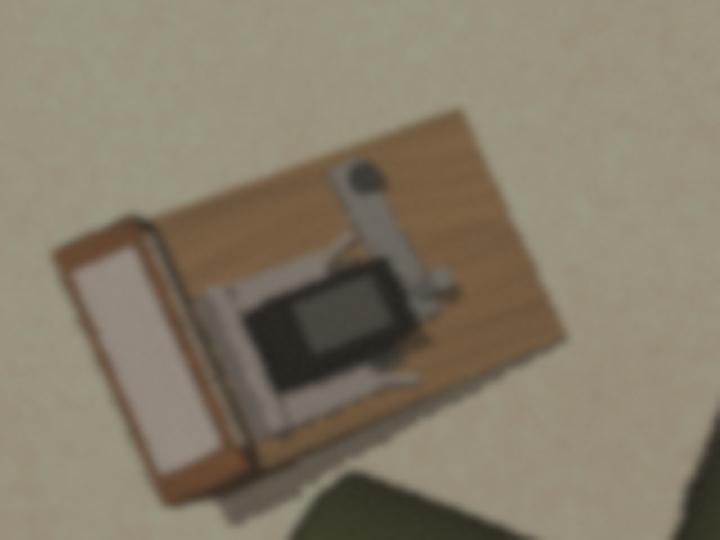

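The top view shows the turnbutton square across at (365,180)–(440,285) behind the battery, which is still home. The measured post puts the button at about 1.52 rad, and the arm is clear.

```bash
python3 -c "
from station import ticket
print(ticket.hand_in())"
```

```text
the job is handed in; nothing more can be done
None
```

The battery is home in the shoe, the turnbutton is across behind it at about 1.52 rad, the arm is clear, and the job was handed in at about 25 s; the hand-in gave no verdict, and I saw no bystander touched but did not re-measure them.

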